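# Lock a sieve stack on the tea sample sifter

### The arm

A 6-joint arm with a two-finger parallel gripper is mounted at the origin on the work surface. World frame = base frame: x ahead of the robot, y to its left, z up, the work surface at z = 0. Lengths are in m, angles in rad, forces in N, time in s.
With the tool pointing down it reaches from about 0.25 to 0.775 m from the base axis. Payload 4 kg.
Tool frame: the origin (TCP) lies at the very end of the fingers, on their centre line; the grasp point (between the pads) lies 19 mm behind it; z points along the fingers, y is the direction in which the jaws open and shut (so a half turn about z gives the same grasp; the last joint's range is limited). The gripper opens to 94 mm and grips with 3 to 60 N. Pads are 16 mm wide; open, the fingers measure 119 mm over their backs; the gripper's body (75 mm by 177 mm) begins 78 mm behind the grasp point.
Start: joints at [-1.237, 0.087, 1.371, -0, 1.684, -0.103], TCP at [0.233, -0.498, 0.206] pointing down, gripper open.
Joint ranges: [-3.1, 3.1], [-0.76, 2.03], [0.27, 2.55], [-1.08, 4.22], [0.17, 2.65], [-2.57, 2.57]. Speed limits (rad/s): [2.79, 2.79, 3.14, 3.14, 3.14, 3.14].

### API

Orientations are given as [roll, pitch, yaw] about the fixed x, y, z axes, in that order (R = Rz(yaw) Ry(pitch) Rx(roll)).
In Python, from bench import robot, snapshot, calibration gives the robot as it stands. The module is installed in compiled form; this text tells all that it offers.
- The arm moves only by the tool servo_tool, never from a script. Its argument "series" is text: rows parted by semicolons, each of 5 numbers parted by spaces: the closure, from -1 (fully open) to 1 (shut), then the shift along the tool's x, y, z in cm, then the turn about the tool's z in rad. A call has 1 to 20 rows; each row is the pose to reach, as a shift and turn from the pose commanded when the call began, along the tool's axes at that moment; what a row does not reach only later rows make up. A row lasts 1/12 s, in which the tool goes at most 41.7 mm and 7.16 degrees, less where a joint would pass 70% of its speed; a pose out of reach is approached as far as the arm can. A call with a gripper value outside its range is refused whole. The fingers move at their own pace and stop on an object; the grip force is fixed at half the most. Time passes only in rows, so rows that repeat a pose let the fingers close. It gives the time, the measured TCP pose, the force and the opening at its end, in the units of the state.
- robot.get_obs(): the state, without advancing time (a new reading comes with each control period).
- snapshot(name): name is "scene" or "top" or "wrist"; returns (picture, depth): 400x640x3 uint8, red, green, blue; 400x640 float32, m along the optical axis (not along the pixel's ray), 0 where there is no reading.
- calibration(name): a dict with "fx", "fy", "cx", "cy" (pixels), "rvec" (rotation vector, rad) and "tvec" (3), from world to camera coordinates, as OpenCV has them; the wrist camera has in their place "tool_from_camera" (4x4, takes a point from camera to tool coordinates, whose origin is the TCP and whose axes are the flange's). Camera axes: x right, y down, z forward; pixel columns grow to the right and rows downward; lengths in m; the calibration is good to about 2 mm. The wrist camera is an equidistant fisheye: a pixel r from the principal point sees the ray r / f radians off the axis. A picture is of the moment at which its call begins: read the wrist's pose just before it. calibration takes no time and is no camera call.
- robot.close_job(): hands the job in, once; it reports no verdict.
The state is a dict: "time": time; "joint_positions": joint angles; "qvel": joint speeds; "joint_torque": joint torques, N m; "tool_pos": TCP position; "ee_rot": TCP orientation; "wrist_force": force on the tool from outside, world axes, zero at the start; "wrist_torque": the same for the moment, N m; "width": finger opening in m.
Only numpy, scipy, OpenCV 4.12 (cv2) and the standard library are available. Lean on these libraries where they do the work, as an engineer would, in place of code of your own. Each camera call takes 0.05 s, during which the arm holds its last target. There are 200 camera calls.

### The job

Gently set the brass sieve stack upright on the sifter's deck in its nest, between the two rubber-nosed posts and the clamp shoe. Then lock it in: turn the red wing knob clockwise until you feel the clamp's sprung roller drop into the notch of the cam, stop there and let go - turning on past the notch rides up the steep end of the cam and crushes the thin sieve ring. Leave everything else on the bench where it stands.

Things in the scene. Friction and masses are not known exactly. Their poses are not given: they have to be found in the camera images.
- brass_sieve: Brass test-sieve stack (receiver pan, sieve and lid, one solid piece of about 0.55 kg): a cylinder 100 mm in diameter and 62 mm high with a black grip knob on top. Origin: centre of its underside, z up.
- brass_lid_knob (a point): Centre of the black grip knob on the brass stack's lid, 88 mm above the stack's underside on its axis: an upright cylinder 24 mm in diameter and 24 mm high, on a thin 14 mm stem, so its lower end is 14 mm above the lid. Grasp here from above.
- sifter: The sample sifter: pale green motor housing with an aluminium deck 190 mm (its x) by 300 mm (its y), fixed to the bench. Origin: centre of its underside, z up; deck top 90 mm up. On the deck: a round nest centred at (0, -68) mm and, on its +y side, the cam clamp, its knob axis at (0, 62.1) mm. Clamp parts other than the knob reach at most 24 mm above the deck.
- nest (a point): Nest centre on the deck's top, axes as the sifter's: where the centre of the brass stack's underside is when it touches both stop posts (36 mm high, rubber noses 50 mm from here, 42 deg either side of -y). The open clamp's shoe stands 7.6 mm clear of a stack that is home and pushes it the rest of the way, so it may be set down up to 5 mm short of the posts.
- cam_axis (a point): Point of the cam's axis on the deck. Under the roller pass, as the knob turns: open part, rise that pushes the shoe on to the stack, even land, V notch where the roller drops 2.5 mm, steep over-run. Moment while turning: open 0.15 Nm, rise to 0.4, land 0.2; into the notch (for 0.12 rad) it falls to about -0.3, climbing out 0.35 to 0.8. Held still, the reading lies up to 0.3 lower.
- lock_knob (a joint): Angle (rad) of the red wing knob, growing clockwise seen from above; starts between 0 and 0.2 (clamp open). The roller meets the notch's bottom at an angle anywhere between 1.7 and 2.6: the knob sits on a serrated shaft, refitted at another tooth each time. Let go within 0.1 rad of the notch's bottom it centres itself; on the land it stays; on the rise it may run back.
- knob_grip (a point): Centre of the red wing bar of the cam knob, on its axis, 139 mm above the bench. The bar is 66 mm long, 15 mm wide, 26 mm high; this point's x axis runs along it and turns with the knob. Grasp it across its width from above; under the bar 14 mm are free above the cam disc, round a 15 mm thick stem.
- roller (a point): Centre of the brass cam roller (9 mm in diameter) on the sprung follower slide, 107 mm above the bench. In the sifter's frame it moves along y: 32.6 mm with the clamp open, 18.6 mm on the cam's land, 21.1 mm when dropped into the notch, down to 11 mm when over-run.
- shoe: Domed rubber shoe, 24 mm wide, that the follower slide pushes against the brass stack on its own spring (1200 N/m). Origin: 6 mm behind the dome's tip, 17 mm above the deck. It presses with about 8 N when the roller is in the notch and 11 N on the land; at 16 N, in the over-run, the ring is crushed.
- steel_sieve: Silver-coloured sieve stack of the same shape and size as the brass one; not wanted now, leave it. Origin: centre of its underside.
- brush: Wooden-handled sieve brush, about 190 mm long, lying on the table; leave it. Origin: about the middle of its length.
- mug: White tasting mug, 76 mm wide, 78 mm high; leave it. Origin: centre of its underside.
- tea_tin: Round tea tin, 66 mm wide, 100 mm high; leave it. Origin: centre of its underside.
- bowl_a: White tasting bowl, 92 mm wide, 50 mm high; leave it. Origin: centre of its underside.
- bowl_b: Blue tasting bowl, 92 mm wide, 50 mm high; leave it. Origin: centre of its underside.
- pitcher: Glass serving pitcher with a handle, 80 mm wide, 105 mm high; leave it. Origin: centre of its underside.
Mind the look-alikes: they are no part of the job. There is more than one size of the brass_sieve; the job needs the largest.

How it is judged:
On the way, in this order (a step that is already met when the one before it is completed fails the run):
1. the brass stack stands upright on the deck in the nest, let go (horizontal distance between brass_sieve and nest below 0.01 m and z of brass_sieve in the frame of nest between -0.003 and 0.003 m and angle between brass_sieve's own z axis and vertical below 0.05 rad and contact force between the fingers and brass_sieve below 0.1 N), for 0.2 s.
2. the roller has dropped into the cam's notch (y of roller in the frame of sifter between 0.0201 and 0.0222 m and value of joint lock_knob above 1.68 rad), for 0.2 s.
At the end, for the whole second after the job is handed in: The brass stack stands upright on the deck, its centre within 5 mm of the nest centre, pressed by the shoe with more than 2 N; the roller sits in the notch (within about 1 mm of 21.1 mm in the sifter's y, knob beyond 1.68 rad); everything at rest (all of step 2 and horizontal distance between brass_sieve and nest below 0.005 m and z of brass_sieve in the frame of nest between -0.003 and 0.003 m and angle between brass_sieve's own z axis and vertical below 0.05 rad and contact force between shoe and brass_sieve above 2 N and linear speed of brass_sieve below 0.02 m/s and velocity of joint lock_knob below 0.05 rad/s); the robot touches nothing.
It fails at once if the shoe squeezes the brass stack with more than 16 N (cam over-run past the notch) (contact force between shoe and brass_sieve above 16 N).
It fails at once if the brass stack is slammed on the sifter (more than 60 N) (contact force between brass_sieve and sifter above 60 N).
It fails at once if another thing on the bench is moved more than 30 mm (distance of any of steel_sieve, brush, mug, tea_tin, bowl_a, bowl_b, pitcher from where it was at the start of the episode above 0.03 m).
It also fails if it takes over 72 s, if anything falls off the work surface, if the arm or the gripper's body presses on something with over 40 N, if the wrist force passes 120 N, or if a joint passes its speed limit or range.

## Working session

There is one attempt and no reset: what is moved stays moved. The work goes in short steps, Python scripts to look and compute and a tool call to move; the robot and the scene stay as the last step left them, time stands still between calls to the robot, and variables do not carry over. Pictures are saved under pics/ and viewed, about 8 in all and at most 12, crops included, and the job is handed in when it is done.

Besides the shell and the picture viewer there is one more tool, called after "Emit:" by a JSON object that holds its "method" and its "body", one argument or row to a line. servo_tool: Moves the arm, as the interface text tells. Its arguments: {"type":"object","properties":{"series":{"type":"string"}},"required":["series"]}

```bash
mkdir -p pics
cat > h.py <<'E'
import numpy as np, cv2
from bench import robot, snapshot, calibration
def take(n):
    p,d=snapshot(n); np.savez(f'{n}.npz',p=p,d=d); return p,d
def save(p,f): cv2.imwrite('pics/'+f,cv2.cvtColor(p,cv2.COLOR_RGB2BGR))
def back(n,u,v,z):
    c=calibration(n); R=cv2.Rodrigues(np.array(c['rvec'],float))[0]
    return R.T@(np.array([(u-c['cx'])/c['fx']*z,(v-c['cy'])/c['fy']*z,z])-np.ravel(c['tvec']))
def proj(n,P):
    c=calibration(n); K=np.array([[c['fx'],0,c['cx']],[0,c['fy'],c['cy']],[0,0,1.]])
    return cv2.projectPoints(np.array(P,float).reshape(-1,1,3),np.array(c['rvec'],float),np.array(c['tvec'],float),K,None)[0][:,0]
def tri(n1,a,n2,b):
    A=[];y=[]
    for n,(u,v) in((n1,a),(n2,b)):
        c=calibration(n);R=cv2.Rodrigues(np.array(c['rvec'],float))[0];o=-R.T@np.ravel(c['tvec'])
        r=R.T@np.array([(u-c['cx'])/c['fx'],(v-c['cy'])/c['fy'],1]);r/=np.linalg.norm(r)
        M=np.eye(3)-np.outer(r,r);A.append(M);y.append(M@o)
    return np.linalg.lstsq(np.vstack(A),np.hstack(y),rcond=None)[0]
E
python3 - <<'E'
from h import *
for n in('scene','top'):
    p,d=take(n); save(p,n+'1.png'); print(n,calibration(n),(d>0).mean())
print(robot.get_obs())
E
```

```text
scene {'fx': 410.6572433232871, 'fy': 410.6572433232871, 'cx': 320.87388507602753, 'cy': 198.9122019126299, 'rvec': array([ 2.11157101,  1.04961151, -0.48080696]), 'tvec': array([-0.3706449 , -0.20362258,  1.78380662])} 0.99605859375
top {'fx': 454.37409356902685, 'fy': 454.37409356902685, 'cx': 317.86621875536906, 'cy': 202.57706196912076, 'rvec': array([ 2.18074473, -2.15887286,  0.10265336]), 'tvec': array([0.01915695, 0.56832586, 1.24409865])} 0.99612109375
{'time': 0.1, 'joint_positions': array([-1.23711536e+00,  8.78812845e-02,  1.37206168e+00, -2.20940060e-05,
        1.68360995e+00, -1.03107078e-01]), 'qvel': array([-0.00310727, -0.00204368, -0.00360982, -0.00181853, -0.00136859,
       -0.00080131]), 'joint_torque': array([ 1.93616463e-03, -3.41249728e+01, -3.03303087e+01,  7.19591556e-02,
        3.03940137e-02, -9.09046389e-05]), 'tool_pos': array([ 0.2324927 , -0.49790929,  0.20444214]), 'ee_rot': array([-3.13964054e+00, -1.79917232e-04,  4.36785400e-01]), 'wrist_force': array([0.01250694, 0.32639636, 0.83443813]), 'wrist_torque': array([0.00445806, 0.05267198, 0.0112415 ]), 'width': 0.09386015671645916}
```

View pics/scene1.png

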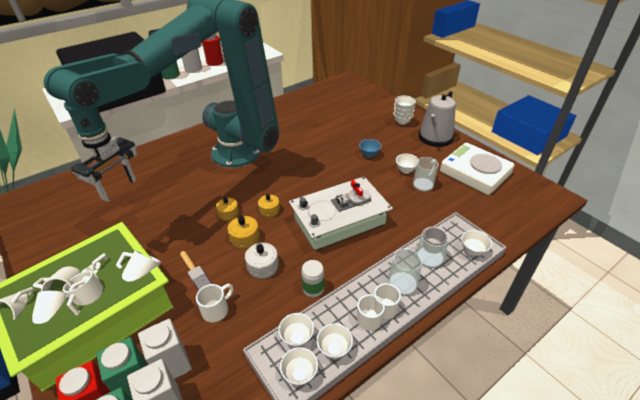

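View pics/top1.png

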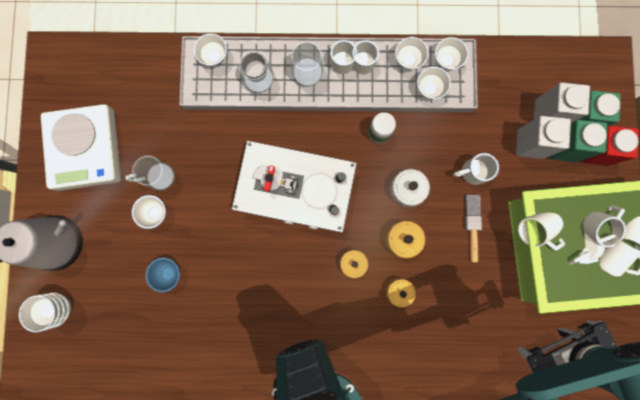

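Scene picture: three brass stacks at about (243,231), (227,208) and (269,205). In the top picture they are at (407,240), (354,264) and (401,293). The one at top (407,240) / scene (243,231) looks the widest, so I'll confirm it in one enlarged crop.

Run:
```python
from h import *
t=np.load('top.npz')['p'];s=np.load('scene.npz')['p']
a=cv2.resize(t[135:310,225:440],None,fx=3.4,fy=3.4,interpolation=cv2.INTER_CUBIC) #731x595
save(a,'ctop.png')
b=cv2.resize(s[170:290,205:405],None,fx=4,fy=4,interpolation=cv2.INTER_CUBIC)
save(b,'cscene.png')
```

```text
(no output)
```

View pics/ctop.png

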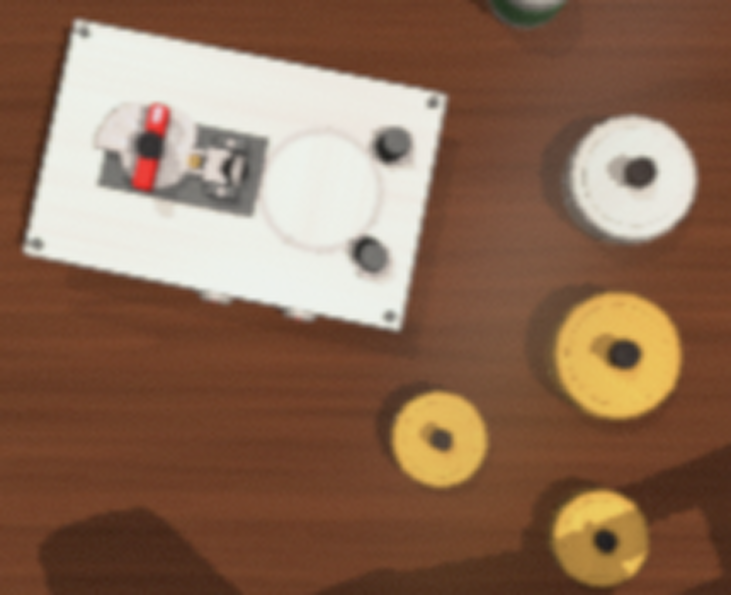

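View pics/cscene.png

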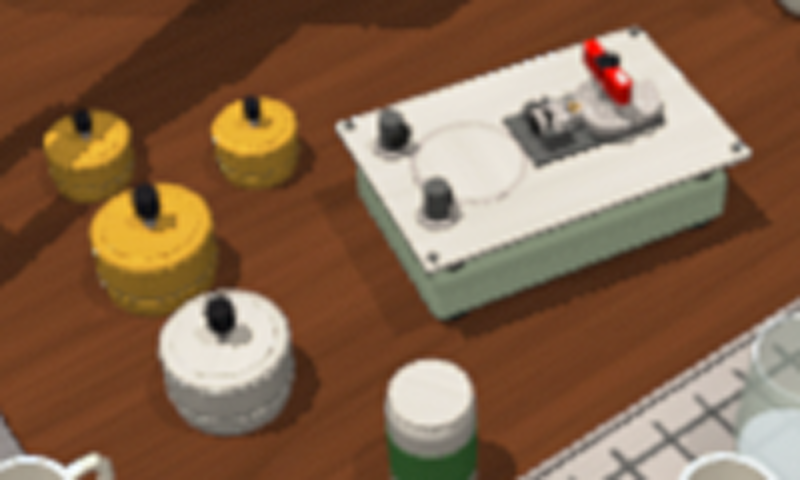

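The crop shows the largest brass stack with its lid centre at crop (618,355), about 37 px across against 28 px for the other two, so that is the one meant. The steel stack is at (633,178). The nest ring is centred near (322,190), the posts are at (393,144) and (370,254), and the red bar runs from (158,108) to (144,185).

```bash
cat >> h.py <<'E'
T=lambda x,y:((x+.5)/3.4-.5+225,(y+.5)/3.4-.5+135)
S=lambda x,y:((x+.5)/4-.5+205,(y+.5)/4-.5+170)
E
python3 - <<'E'
from h import *
np.set_printoptions(precision=4,suppress=True)
pr={'c++(far,clamp)':((75,20),(750,150)),'far,post':((446,95),(433,268)),'near,post':((401,330),(337,127)),'near,clamp':((24,253),(640,28)),
'brass knobtop':((624,354),(147,190)),'redknob blk':((150,146),(607,62)),'nest':((322,190),(469,162)),'redend_far':((158,108),(622,90)),'redend_near':((144,185),(592,50)),'steel':((640,172),(219,303))}
R={}
for k,(a,b) in pr.items():
    R[k]=tri('top',T(*a),'scene',S(*b)); print(k,R[k])
C=np.array([R[k] for k in list(pr)[:4]]); c=C.mean(0)
y=(C[0]+C[3]-C[1]-C[2]);yaw=np.arctan2(-y[0],y[1]);print('centre',c,'yaw',yaw,[np.linalg.norm(C[i]-C[(i+1)%4]) for i in range(4)])
e=np.array([-np.sin(yaw),np.cos(yaw)])
print('nest',c[:2]-.068*e,'cam',c[:2]+.0621*e)
# depth
d=np.load('top.npz')['d']; p=np.load('top.npz')['p']
for k,(a,b) in pr.items():
    u,v=T(*a); print(k,back('top',u,v,d[int(round(v)),int(round(u))]))
# corners at z=0.09 by ray
def ray(n,uv,z):
    a=back(n,*uv,0.);b=back(n,*uv,1.);t=(z-a[2])/(b[2]-a[2]);return a+t*(b-a)
for n,f,i in(('top',T,0),('scene',S,1)):
    Q=np.array([ray(n,f(*pr[k][i]),.09) for k in list(pr)[:4]]);y=Q[0]+Q[3]-Q[1]-Q[2];x=Q[2]+Q[3]-Q[0]-Q[1]
    print(n,Q.mean(0),np.arctan2(-y[0],y[1]),np.arctan2(x[1],x[0]),'knob',ray(n,f(*pr['redknob blk'][i]),.155),'nest',ray(n,f(*pr['nest'][i]),.09))
    print(' brass',ray(n,f(*pr['brass knobtop'][i]),.1))
# lid circle brass
print('lid',ray('top',T(618,355),.062), 'base end far/near at .15', ray('top',T(158,108),.152),ray('top',T(144,185),.152))
# red pixel depth points
m=(p[...,0]>150)&(p[...,1]<70)&(p[...,2]<80); m[:140]=0;m[220:]=0;m[:,:230]=0;m[:,350:]=0
vs,us=np.nonzero(m);P=np.array([back('top',u,v,d[v,u]) for u,v in zip(us,vs)]);print(len(P),P.mean(0),P[:,2].min(),P[:,2].max())
E
```

```text
c++(far,clamp) [0.7285 0.2186 0.0903]
far,post [ 0.6725 -0.0738  0.0894]
near,post [ 0.4864 -0.0401  0.0855]
near,clamp [0.544  0.2563 0.0846]
brass knobtop [ 0.4686 -0.2122  0.0992]
redknob blk [0.6191 0.1504 0.1494]
nest [0.595  0.022  0.0899]
redend_far [0.6483 0.1444 0.142 ]
redend_near [0.5914 0.1562 0.1409]
steel [ 0.61   -0.2268  0.0979]
centre [0.6078 0.0903 0.0875] yaw -0.190414669050958 [np.float64(0.29771813287487425), np.float64(0.1891679371393351), np.float64(0.30192193716272053), np.float64(0.18839548063141576)]
nest [0.595  0.0235] cam [0.6196 0.1512]
c++(far,clamp) [0.729  0.2189 0.0873]
far,post [ 0.6883 -0.0835 -0.0026]
near,post [ 0.4884 -0.0462 -0.0009]
near,clamp [0.5426 0.254  0.088 ]
brass knobtop [ 0.4682 -0.213   0.0987]
redknob blk [0.6184 0.1497 0.1523]
nest [0.5941 0.021  0.0922]
redend_far [0.6474 0.1444 0.1513]
redend_near [0.5887 0.1533 0.1545]
steel [ 0.6096 -0.2264  0.1007]
top [0.6067 0.0886 0.09  ] -0.19201454630728926 2.9559356458753414 knob [0.618  0.1494 0.155 ] nest [0.5944 0.021  0.09  ]
 brass [ 0.4682 -0.2128  0.1   ]
scene [0.611 0.09  0.09 ] -0.18841454416234452 2.9635283899385487 knob [0.6242 0.1463 0.155 ] nest [0.5956 0.0228 0.09  ]
 brass [ 0.4699 -0.2119  0.1   ]
lid [ 0.4681 -0.2154  0.062 ] base end far/near at .15 [0.6472 0.1444 0.152 ] [0.5891 0.1536 0.152 ]
55 [0.6014 0.1488 0.1711] 0.1430469486874049 1.2936430919208226
```

```bash
cat >> h.py <<'E'
from scipy.spatial.transform import Rotation as Ro
def go(P,yaw=None):
    "shift (cm, tool axes) and turn from measured pose to P/yaw"
    o=robot.get_obs();r=Ro.from_euler('xyz',o['ee_rot']).as_matrix()
    y0=np.arctan2(r[1,0],r[0,0]);t=0 if yaw is None else -((yaw-y0))
    return np.round(r.T@(np.array(P)-o['tool_pos'])*100,2),round(t,3)
def wrist():
    o=robot.get_obs();p,d=take('wrist');r=Ro.from_euler('xyz',o['ee_rot']).as_matrix()
    np.savez('wpose.npz',R=r,t=o['tool_pos']);return p,d
def wray(u,v,z):
    "point where fisheye pixel's ray meets height z"
    c=calibration('wrist');w=np.load('wpose.npz');x=(u-c['cx'])/c['fx'];y=(v-c['cy'])/c['fy'];a=np.hypot(x,y)
    k=np.array([np.sin(a)*x/max(a,1e-9),np.sin(a)*y/max(a,1e-9),np.cos(a)]);M=np.array(c['tool_from_camera'])
    o=w['R']@M[:3,3]+w['t'];r=w['R']@M[:3,:3]@k;return o+r*(z-o[2])/r[2]
E
python3 -c "
from h import *
print(go([.4685,-.2125,.17],2.95),calibration('wrist'))"
```

```text
(array([ 33.46, -15.87,   3.48]), np.float64(-2.513)) {'fx': 309.70691628693146, 'fy': 309.70691628693146, 'cx': 319.5313314524031, 'cy': 191.06864578619846, 'tool_from_camera': array([[ 4.84427675e-04, -9.73516729e-01, -2.28615274e-01,
         6.60374421e-02],
       [ 9.99999262e-01,  7.26292707e-04, -9.73822875e-04,
        -1.93609531e-04],
       [ 1.11407447e-03, -2.28614633e-01,  9.73516363e-01,
        -1.78990525e-01],
       [ 0.00000000e+00,  0.00000000e+00,  0.00000000e+00,
         1.00000000e+00]])}
```

Emit:
{"method": "servo_tool", "body": {
  "series": "-0.2 1.5 -0.8 0 -0.12;-0.2 4 -2 0 -0.25;-0.2 7 -3.3 0 -0.37;-0.2 10 -4.7 0 -0.5;-0.2 13 -6.2 0 -0.62;-0.2 16 -7.6 0 -0.75;-0.2 19 -9 0 -0.87;-0.2 22 -10.4 0 -1;-0.2 25 -11.9 0 -1.12;-0.2 28 -13.3 0 -1.25;-0.2 30.5 -14.5 0.5 -1.37;-0.2 32.5 -15.4 1.5 -1.5;-0.2 33.46 -15.87 2.5 -1.62;-0.2 33.46 -15.87 3.5 -1.75;-0.2 33.46 -15.87 3.5 -1.87;-0.2 33.46 -15.87 3.5 -2;-0.2 33.46 -15.87 3.5 -2.12;-0.2 33.46 -15.87 3.5 -2.25;-0.2 33.46 -15.87 3.5 -2.38;-0.2 33.46 -15.87 3.5 -2.5"
}}

```text
time: 1.77
tool_pos: [0.4684, -0.2128, 0.1698]
ee_rot: [3.141, -0.001, 2.938]
wrist_force: [0.7, -0.2, -0.6]
width: 0.0563
```

```bash
python3 -c "
from h import *
p,d=wrist(); save(p,'w1.png'); w=np.load('wpose.npz');print(w['t'],robot.get_obs()['joint_positions'])
print(go([.4685,-.2125,.069],2.95))"
```

```text
[ 0.46839592 -0.21280289  0.16980906] [-5.36700765e-01  1.87787362e-02  1.51280269e+00 -1.18064512e-04
  1.61112905e+00 -1.90771228e+00]
(array([-1.000e-02,  4.000e-02,  1.009e+01]), np.float64(-0.008))
```

View pics/w1.png

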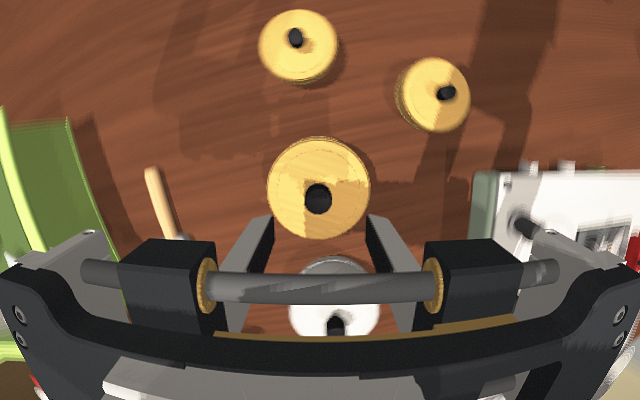

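The wrist picture shows the large brass stack with its knob top at (318,198) and its lid centre near (318,188). The fingers straddle it at columns 258 and 380.

```bash
python3 -c "
from h import *
d=np.load('wrist.npz')['d']
print(wray(318,198,.1),wray(318.5,187.5,.062),d[198,318],d[160,318])
K=wray(318,198,.1);print(go([K[0],K[1],.069],2.95))"
```

```text
[ 0.46657456 -0.21314816  0.1       ] [ 0.46607815 -0.2127134   0.062     ] 0.25806358 0.2873906
(array([ 0.16, -0.07, 10.09]), np.float64(-0.008))
```

Emit:
{"method": "servo_tool", "body": {
  "series": "-0.2 0.1 0 2 0;-0.2 0.1 0 4 0;-0.2 0.1 0 6 0;-0.2 0.1 0 8 0;-0.2 0.1 0 9.3 0;-0.2 0.1 0 10 0;-0.2 0.1 0 10 0;1 0.1 0 10 0;1 0.1 0 10 0;1 0.1 0 10 0;1 0.1 0 10 0;1 0.1 0 10 0;1 0.1 0 10 0;1 0.1 0 10 0"
}}

```text
time: 2.98
tool_pos: [0.4681, -0.2141, 0.0714]
ee_rot: [-3.139, 0.002, 2.931]
wrist_force: [-0.3, -2.7, 2.1]
width: 0.0231
```

Emit:
{"method": "servo_tool", "body": {
  "series": "1 0 0 -0.5 0;1 0 0 -1.5 0;1 0 0 -3 0;1 0 0 -5 0;1 0 0 -7 0;1 0 0 -9 0;1 0 0 -11 0;1 -0.3 1 -13 0;1 -0.8 2.7 -14.5 0;1 -1.4 4.7 -15 0;1 -2.1 7 -15 0;1 -2.8 9.3 -15 0;1 -3.5 11.7 -15 0;1 -4.2 14 -15 0;1 -4.9 16.4 -15 0;1 -5.6 18.8 -15 0;1 -6.3 21 -15 0;1 -6.9 23 -15 0;1 -7.4 24.7 -15 0;1 -7.75 25.85 -15 0"
}}

```text
time: 4.65
tool_pos: [0.5971, 0.0263, 0.2192]
ee_rot: [3.141, -0.003, 2.934]
wrist_force: [0.5, 0.3, -6.4]
width: 0.0229
```

Emit:
{"method": "servo_tool", "body": {
  "series": "1 0 0 1 0;1 0 0 1.5 0;1 0 0 1.5 0;1 0 0 1.5 0"
}}

```text
time: 4.98
tool_pos: [0.5962, 0.0228, 0.2041]
ee_rot: [-3.141, -0.003, 2.93]
wrist_force: [0.0, 0.2, -5.2]
width: 0.0234
```

```bash
python3 -c "
from h import *
p,d=wrist(); save(p,'w2.png')
p,d=take('top');save(cv2.resize(p[135:310,225:440],None,fx=3.4,fy=3.4,interpolation=cv2.INTER_CUBIC),'ctop2.png')
o=robot.get_obs();print(o['tool_pos'],o['ee_rot'],o['wrist_force'],o['width'])"
```

```text
[0.59702905 0.02285172 0.20552317] [-3.14124924e+00 -1.33924201e-04  2.93033885e+00] [-0.50157314  0.4796898  -5.6085403 ] 0.02337729420760826
```

View pics/w2.png

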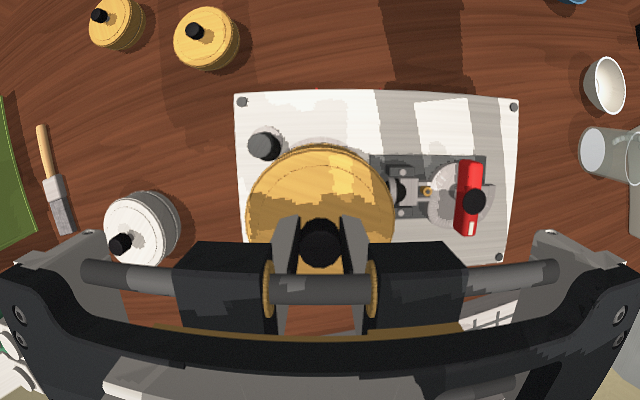

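The wrist picture shows the held stack over the nest. The near deck corners are at (235,92) and (519,98), the near post's top is at about (264,141), the red bar runs from (470,161) to (469,234), and the bar's black cap is at (474,202).

```bash
python3 -c "
from h import *
np.set_printoptions(precision=4,suppress=True)
a=wray(235,92,.09);b=wray(519.5,98,.09);y=(b-a)[:2];L=np.linalg.norm(y);y/=L;yaw=np.arctan2(-y[0],y[1])
x=np.array([y[1],-y[0]]);c=(a+b)[:2]/2+.095*x
print(a,b,L,yaw,'nest',c-.068*y,'cam',c+.0621*y)
yaw=-.19;y=np.array([.189,.982]);x=np.array([.982,-.189])
P=wray(264,141,.126);print('post',P[:2])
print('held knob top',wray(321,241,.205-.0694+.1-.002))
print('red cap',wray(474,202,.155),'bar',wray(470,161,.152),wray(469,234,.152))
d=np.load('wrist.npz')['d'];print('depths',d[202,474],d[110,320])
"
```

```text
[ 0.4865 -0.0361  0.09  ] [0.5426 0.2569 0.09  ] 0.29830476103586595 -0.18937263999120119 nest [0.5951 0.0257] cam [0.6196 0.1535]
post [ 0.5388 -0.012 ]
held knob top [0.5926 0.0249 0.2336]
red cap [0.6201 0.1498 0.155 ] bar [0.5858 0.151  0.152 ] [0.6493 0.1446 0.152 ]
depths 0.23801844 0.2835962
```

View pics/ctop2.png

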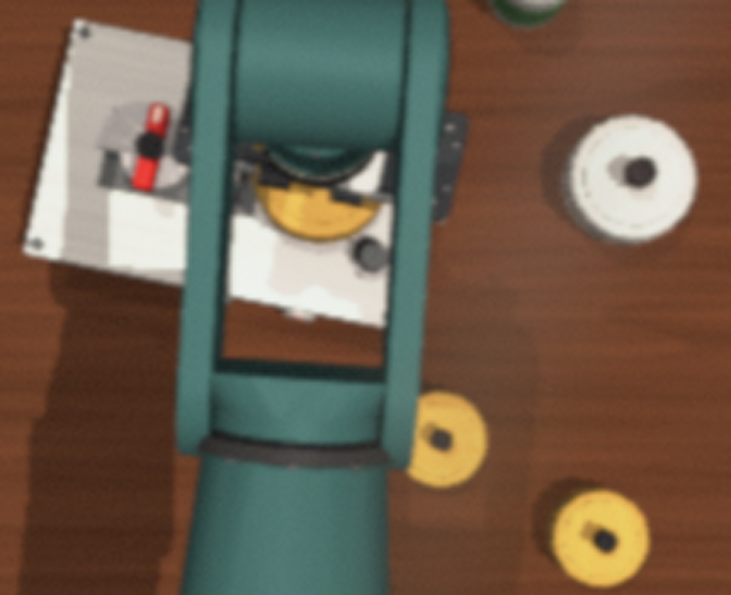

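Emit:
{"method": "servo_tool", "body": {
  "series": "1 0 0.1 0.3 0;1 0 0.2 0.9 0;1 0 0.2 1.6 0;1 0 0.2 2.2 0;1 0 0.2 2.7 0;1 0 0.2 3.1 0;1 0 0.2 3.4 0;1 0 0.2 3.6 0;1 0 0.2 3.7 0;1 0 0.2 3.8 0;1 0 0.2 3.8 0;1 0 0.2 3.8 0;1 0 0.2 3.8 0"
}}

```text
time: 6.17
tool_pos: [0.598, 0.0258, 0.1678]
ee_rot: [-3.142, 0.001, 2.932]
wrist_force: [0.1, 0.0, -6.0]
width: 0.023
```

```bash
python3 -c "
from h import *
p,d=wrist(); save(p[60:300,190:560].repeat(2,0).repeat(2,1),'w3.png')
o=robot.get_obs();print(o['tool_pos'],o['ee_rot'],o['wrist_force'],o['width'])"
```

```text
[0.59794459 0.02581644 0.16778306] [3.14157691e+00 5.89011444e-04 2.93178398e+00] [-0.0649566  -0.03283075 -4.78120523] 0.02366731240171441
```

View pics/w3.png

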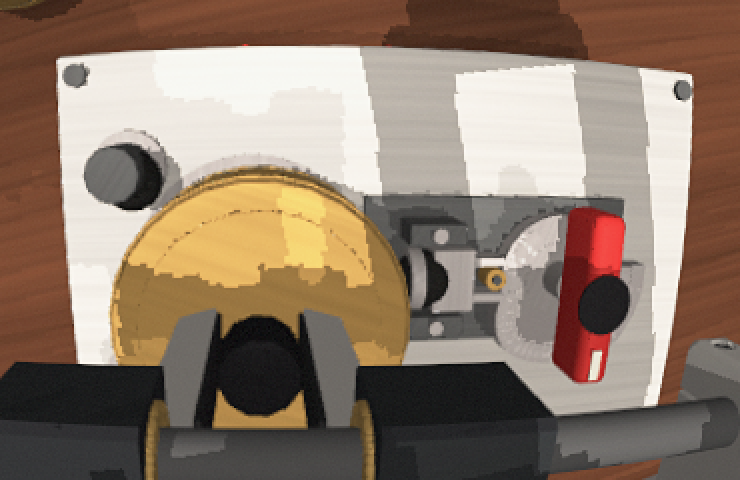

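The stack hovers about 6 mm up, clear of the near post (crop 120,175) and the shoe (crop 420,275). Now I'll lower it slowly.

Emit:
{"method": "servo_tool", "body": {
  "series": "1 0.1 0 0.1 0;1 0.1 0 0.2 0;1 0.1 0 0.3 0;1 0.1 0 0.4 0;1 0.1 0 0.46 0;1 0.1 0 0.52 0;1 0.1 0 0.58 0;1 0.1 0 0.64 0;1 0.1 0 0.7 0;1 0.1 0 0.7 0"
}}

```text
time: 7.05
tool_pos: [0.5968, 0.026, 0.1614]
ee_rot: [-3.142, 0.001, 2.932]
wrist_force: [-2.5, 0.2, -0.9]
width: 0.0233
```

Emit:
{"method": "servo_tool", "body": {
  "series": "1 0 0 0.06 0;-0.2 0 0 0.06 0;-0.2 0 0 0.06 0;-0.2 0 0 0.06 0;-0.2 0 0 0.06 0;-0.2 0 0 -0.5 0;-0.2 0 0 -2 0;-0.2 0 0 -4 0;-0.2 0 0 -6 0;-0.2 0 0 -6.5 0;-0.2 0 0 -6.5 0"
}}

```text
time: 7.97
tool_pos: [0.5981, 0.026, 0.2282]
ee_rot: [3.141, 0.005, 2.932]
wrist_force: [0.4, 0.4, -0.2]
width: 0.0563
```

```bash
python3 -c "
from h import *
p,d=wrist(); save(p[60:300,190:560].repeat(2,0).repeat(2,1),'w4.png')
o=robot.get_obs();print(o['tool_pos'],o['ee_rot'],o['wrist_force'],o['width'],o['joint_positions'])"
```

```text
[0.59730847 0.02601297 0.2262403 ] [3.14135074e+00 2.09834157e-03 2.93180411e+00] [-0.16691294 -0.14607686  0.53480987] 0.056136153882812005 [-5.12333965e-02  1.90187451e-01  1.21441269e+00 -9.36868636e-05
  1.73488230e+00 -1.41225684e+00]
```

View pics/w4.png

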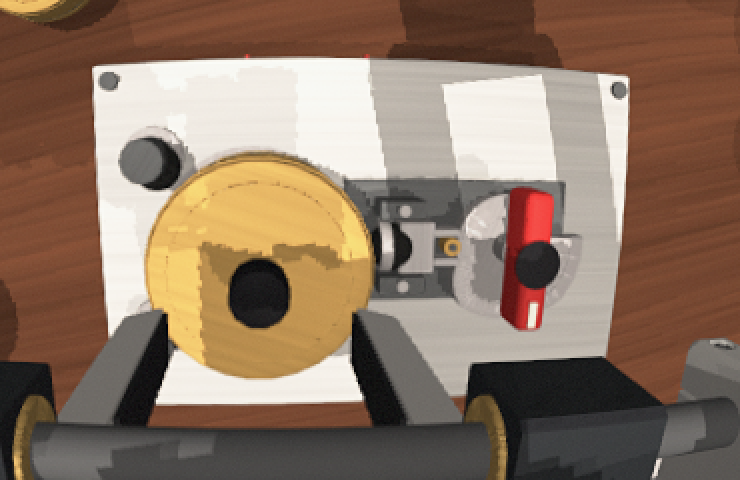

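```bash
python3 -c "
from h import *
np.set_printoptions(precision=4,suppress=True)
f=lambda x,y:(190+x/2,60+y/2)
a=wray(*f(93,66),.09);b=wray(*f(630,76),.09);y=(b-a)[:2];y/=np.linalg.norm(y);x=np.array([y[1],-y[0]]);c=(a+b)[:2]/2+.095*x
print('nest',c-.068*y,'cam',c+.0621*y,'lid',wray(*f(260,265),.152),'knob',wray(*f(260,293),.19),'cap',wray(*f(538,265),.155))
l=(wray(*f(513,192),.152)+wray(*f(552,192),.152))/2;m=(wray(*f(505,326),.152)+wray(*f(543,330),.152))/2
print('bar',l,m,(l+m)/2,np.arctan2((m-l)[1],(m-l)[0]))
w=np.load('wrist.npz')
# depth at cap/bar -> height
M=np.array(calibration('wrist')['tool_from_camera']);W=np.load('wpose.npz')
C=calibration('wrist')
for q in((538,265),(528,215),(525,300),(260,293)):
    u,v=f(*q);dd=w['d'][int(v),int(u)];X=(u-C['cx'])/C['fx'];Y=(v-C['cy'])/C['fy'];r=np.hypot(X,Y);s=np.tan(r)/r
    print(q,W['R']@(M[:3,:3]@np.array([X*s*dd,Y*s*dd,dd])+M[:3,3])+W['t'])
print(go([.6192,.1505,.2],3.0))
"
```

```text
nest [0.5961 0.0243] cam [0.6208 0.1521] lid [0.594  0.0279 0.152 ] knob [0.5952 0.0275 0.19  ] cap [0.6194 0.1503 0.155 ]
bar [0.5866 0.1528 0.152 ] [0.6492 0.142  0.152 ] [0.6179 0.1474 0.152 ] -0.1712198308712371
(538, 265) [0.6197 0.1507 0.154 ]
(528, 215) [0.5967 0.1495 0.151 ]
(525, 300) [0.636  0.1439 0.1509]
(260, 293) [0.5952 0.0275 0.1899]
(array([ 0.46, 12.63,  2.63]), np.float64(-0.068))
```

The stack stands about 3 mm short of home, as meant. Next, the red bar: centre (0.619, 0.1495), yaw about -0.15, top at z = 0.151.

Emit:
{"method": "servo_tool", "body": {
  "series": "-0.2 0.1 1 0 -0.02;-0.2 0.2 3 0 -0.04;-0.2 0.25 5.5 0 -0.06;-0.2 0.3 8 0 -0.06;-0.2 0.4 10.3 0 -0.06;-0.2 0.46 12 0.5 -0.06;-0.2 0.46 12.5 2 -0.06;-0.2 0.46 12.5 4 -0.06;-0.2 0.46 12.5 4 -0.06;-0.2 0.46 12.5 4 -0.06"
}}

```text
time: 8.85
tool_pos: [0.6167, 0.1497, 0.1822]
ee_rot: [-3.14, -0.006, 2.993]
wrist_force: [-0.5, -0.5, 0.5]
width: 0.0561
```

```bash
python3 -c "
from h import *
p,d=wrist(); save(p[60:300,190:560].repeat(2,0).repeat(2,1),'w5.png')
o=robot.get_obs();print(o['tool_pos'],o['ee_rot'],o['wrist_force'],o['wrist_torque'],o['joint_positions'])
print(go([.6192,.1495,.122],2.99))"
```

```text
[0.61765595 0.14948708 0.18418167] [-3.14076005e+00 -2.72507076e-03  2.99241109e+00] [-0.56264369 -0.97942864 -0.07335165] [ 0.05413703 -0.09500268 -0.02985543] [ 1.48272114e-01  2.85467207e-01  1.18200582e+00  2.65210048e-06
  1.67696906e+00 -1.27334351e+00]
(array([-0.17,  0.03,  6.22]), np.float64(0.002))
```

View pics/w5.png

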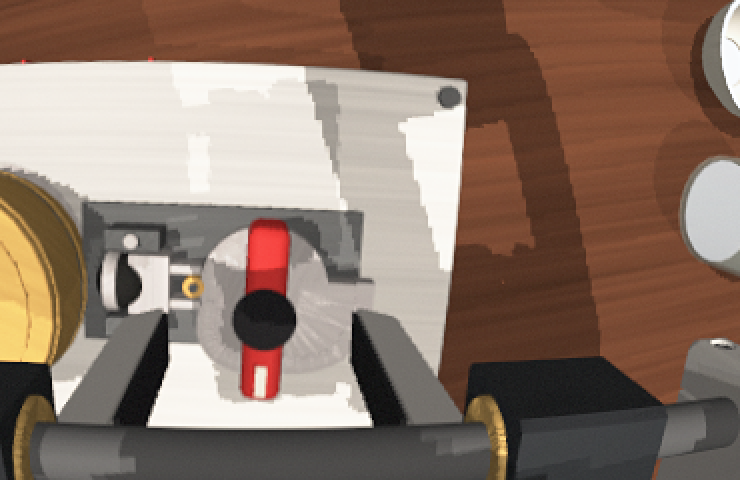

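The picture shows the bar centred between the fingers: cap at crop (264,320), finger midline at crop 260, bar tilted about +0.05 rad relative to the tool. I'll correct that, descend and close.

Emit:
{"method": "servo_tool", "body": {
  "series": "-0.2 -0.17 0.1 1.5 0.04;-0.2 -0.17 0.1 3 0.04;-0.2 -0.17 0.1 4.5 0.04;-0.2 -0.17 0.1 5.7 0.04;-0.2 -0.17 0.1 6.2 0.04;-0.2 -0.17 0.1 6.2 0.04;1 -0.17 0.1 6.2 0.04;1 -0.17 0.1 6.2 0.04;1 -0.17 0.1 6.2 0.04;1 -0.17 0.1 6.2 0.04;1 -0.17 0.1 6.2 0.04;1 -0.17 0.1 6.2 0.04;1 -0.17 0.1 6.2 0.04"
}}

```text
time: 9.98
tool_pos: [0.6204, 0.1507, 0.1237]
ee_rot: [3.14, 0.001, 2.952]
wrist_force: [-0.2, 0.1, 1.4]
width: 0.0146
```

```bash
cat > st.py <<'E'
from h import *
np.set_printoptions(precision=3,suppress=True)
o=robot.get_obs();r=Ro.from_euler('xyz',o['ee_rot']).as_matrix()
print(o['time'],o['tool_pos'],o['ee_rot'],'Ftool',r.T@o['wrist_force'],'T',o['wrist_torque'],'j6',o['joint_positions'][5],'tau6',o['joint_torque'][5],o['width'])
E
python3 st.py
```

```text
9.9833 [0.62  0.151 0.124] [3.14  0.001 2.952] Ftool [ 0.193  0.105 -1.391] T [-0.013 -0.092 -0.05 ] j6 -1.2323477586123086 tau6 -0.1000278233550489 0.014554155457791573
```

Emit:
{"method": "servo_tool", "body": {
  "series": "1 0 0 0 0.03;1 0 0 0 0.1;1 0 0 0 0.18;1 0 0 0 0.26;1 0 0 0 0.34;1 0 0 0 0.4;1 0 0 0 0.4;1 0 0 0 0.4"
}}

```text
time: 10.65
tool_pos: [0.6205, 0.1507, 0.1237]
ee_rot: [3.14, 0.0, 2.554]
wrist_force: [1.5, 2.5, 0.9]
width: 0.0147
```

```bash
python3 st.py
```

```text
10.65 [0.62  0.151 0.124] [3.14  0.    2.554] Ftool [ 0.193  2.915 -0.891] T [ 0.386 -0.22  -0.075] j6 -0.8338130424207546 tau6 -0.013984068646095693 0.014719640727790827
```

Emit:
{"method": "servo_tool", "body": {
  "series": "1 0 0 0 0.04;1 0 0 0 0.1;1 0 0 0 0.16;1 0 0 0 0.22;1 0 0 0 0.28;1 0 0 0 0.34;1 0 0 0 0.4;1 0 0 0 0.46"
}}

```text
time: 11.32
tool_pos: [0.6204, 0.1507, 0.1238]
ee_rot: [3.14, -0.0, 2.092]
wrist_force: [-0.2, 1.8, 1.7]
width: 0.0148
```

```bash
python3 st.py
```

```text
11.3167 [0.62  0.151 0.124] [ 3.14  -0.     2.092] Ftool [ 1.635  0.764 -1.684] T [ 0.316 -0.25   0.41 ] j6 -0.37250046160271955 tau6 -0.1618982618674636 0.014754601065464652
```

Emit:
{"method": "servo_tool", "body": {
  "series": "1 0 0 0 0.06;1 0 0 0 0.12;1 0 0 0 0.18;1 0 0 0 0.24;1 0 0 0 0.3;1 0 0 0 0.36"
}}

```text
time: 11.82
tool_pos: [0.6205, 0.1507, 0.1238]
ee_rot: [3.14, -0.001, 1.732]
wrist_force: [1.0, 2.4, 1.2]
width: 0.0148
```

```bash
python3 st.py
```

```text
11.8167 [0.62  0.151 0.124] [ 3.14  -0.001  1.732] Ftool [ 2.25   1.336 -1.176] T [ 0.321 -0.209  0.56 ] j6 -0.012272946148486636 tau6 -0.010725171596277505 0.01482611924324881
```

Emit:
{"method": "servo_tool", "body": {
  "series": "1 0 0 0 0.05;1 0 0 0 0.1;1 0 0 0 0.15"
}}

```text
time: 12.07
tool_pos: [0.6204, 0.1507, 0.1238]
ee_rot: [3.141, -0.001, 1.582]
wrist_force: [0.8, 2.7, 0.4]
width: 0.015
```

```bash
python3 st.py
```

```text
12.0667 [0.62  0.151 0.124] [ 3.141 -0.001  1.582] Ftool [ 2.711  0.865 -0.43 ] T [ 0.289 -0.137  0.305] j6 0.13783197275605868 tau6 -0.24355435743927956 0.014965410489794918
```

Emit:
{"method": "servo_tool", "body": {
  "series": "1 0 0 0 0.03;1 0 0 0 0.06"
}}

```text
time: 12.23
tool_pos: [0.6204, 0.1507, 0.1237]
ee_rot: [3.141, -0.001, 1.523]
wrist_force: [1.5, 2.0, 0.6]
width: 0.0148
```

```bash
python3 st.py
```

```text
12.2333 [0.62  0.151 0.124] [ 3.141 -0.001  1.523] Ftool [ 2.095  1.417 -0.549] T [ 0.335 -0.183  0.039] j6 0.19676242749522543 tau6 -0.17127720639109612 0.014806732423091768
```

Emit:
{"method": "servo_tool", "body": {
  "series": "1 0 0 0 0.03;1 0 0 0 0.06"
}}

```text
time: 12.4
tool_pos: [0.6204, 0.1507, 0.1237]
ee_rot: [3.141, -0.001, 1.463]
wrist_force: [0.9, 2.2, 1.1]
width: 0.0147
```

```bash
python3 st.py
```

```text
12.4 [0.62  0.151 0.124] [ 3.141 -0.001  1.463] Ftool [ 2.297  0.683 -1.09 ] T [ 0.3   -0.149  0.28 ] j6 0.25692216602072115 tau6 0.001804869098123163 0.014718342330176867
```

Emit:
{"method": "servo_tool", "body": {
  "series": "1 0 0 0 0.02;1 0 0 0 0.04"
}}

```text
time: 12.57
tool_pos: [0.6204, 0.1507, 0.1238]
ee_rot: [3.141, -0.001, 1.422]
wrist_force: [0.5, 3.2, 0.6]
width: 0.0144
```

```bash
python3 st.py; python3 -c "
from h import *
p,d=wrist(); save(cv2.resize(p,None,fx=1.25,fy=1.25),'w6.png')"
```

```text
12.5667 [0.62  0.151 0.124] [ 3.141 -0.001  1.422] Ftool [ 3.25   0.026 -0.632] T [ 0.473 -0.171  0.229] j6 0.29758976166796536 tau6 -0.009024982864502817 0.014419158624244787
```

View pics/w6.png

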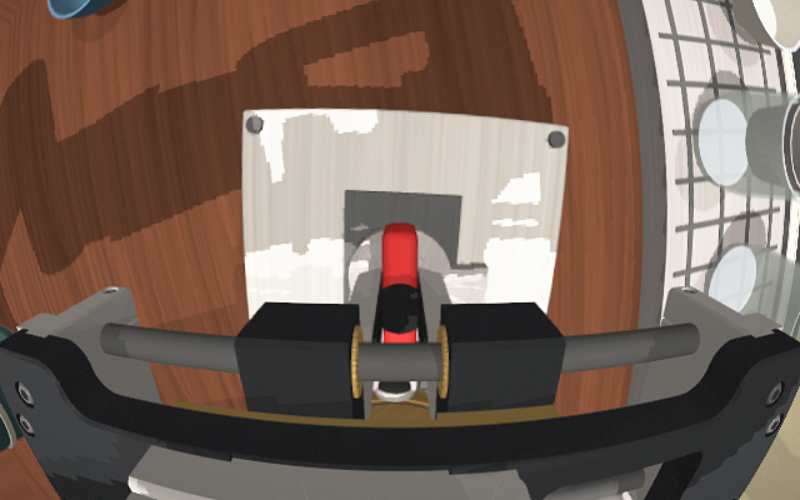

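The roller is hidden behind the gripper, so I go by the moment. 0.23 Nm here fits the land, so I continue in small steps.

Emit:
{"method": "servo_tool", "body": {
  "series": "1 0 0 0 0.02;1 0 0 0 0.04"
}}

```text
time: 12.78
tool_pos: [0.6204, 0.1507, 0.1238]
ee_rot: [3.141, -0.001, 1.381]
wrist_force: [2.3, 3.8, 1.0]
width: 0.0147
```

```bash
python3 st.py
```

```text
12.7833 [0.62  0.151 0.124] [ 3.141 -0.001  1.381] Ftool [ 4.164  1.53  -0.975] T [ 0.71  -0.203  0.226] j6 0.3386656744942659 tau6 0.023300639586523175 0.014705676990344769
```

Emit:
{"method": "servo_tool", "body": {
  "series": "1 0 0 0 0.02;1 0 0 0 0.04"
}}

```text
time: 12.95
tool_pos: [0.6204, 0.1506, 0.1238]
ee_rot: [3.141, -0.001, 1.34]
wrist_force: [0.6, 4.7, 1.2]
width: 0.0148
```

```bash
python3 st.py
```

```text
12.95 [0.62  0.151 0.124] [ 3.141 -0.001  1.34 ] Ftool [ 4.731 -0.465 -1.165] T [ 0.892 -0.212  0.144] j6 0.3793087731929468 tau6 -0.032452301820740104 0.014791267155738258
```

Emit:
{"method": "servo_tool", "body": {
  "series": "1 0 0 0 0.02;1 0 0 0 0.04"
}}

```text
time: 13.12
tool_pos: [0.6203, 0.1507, 0.1237]
ee_rot: [3.141, -0.001, 1.3]
wrist_force: [1.2, 5.5, 1.8]
width: 0.0148
```

```bash
python3 st.py
```

```text
13.1167 [0.62  0.151 0.124] [ 3.141 -0.001  1.3  ] Ftool [ 5.644 -0.303 -1.768] T [ 0.812 -0.146  0.024] j6 0.41964618982911595 tau6 -0.1450375048443675 0.014838954631269408
```

Emit:
{"method": "servo_tool", "body": {
  "series": "1 0 0 0 0.02;1 0 0 0 0.04"
}}

```text
time: 13.28
tool_pos: [0.6203, 0.1506, 0.1237]
ee_rot: [3.141, -0.001, 1.259]
wrist_force: [2.3, 4.8, 1.8]
width: 0.0149
```

```bash
python3 st.py
```

```text
13.2833 [0.62  0.151 0.124] [ 3.141 -0.001  1.259] Ftool [ 5.277  0.708 -1.812] T [ 0.835 -0.184 -0.192] j6 0.46013041823228923 tau6 -0.3482867404818535 0.014934450524062545
```

Emit:
{"method": "servo_tool", "body": {
  "series": "1 0 0 0 0.02;1 0 0 0 0.04"
}}

```text
time: 13.45
tool_pos: [0.6203, 0.1506, 0.1237]
ee_rot: [3.142, -0.001, 1.219]
wrist_force: [1.3, 4.6, 1.8]
width: 0.015
```

```bash
python3 st.py
```

```text
13.45 [0.62  0.151 0.124] [ 3.142 -0.001  1.219] Ftool [ 4.753 -0.337 -1.751] T [ 0.834 -0.247 -0.035] j6 0.5001527092150677 tau6 -0.2620959095656872 0.01504397052520861
```

The moment fell from 0.23 to -0.19 and is now rising again (-0.04), so the roller is at or near the notch's bottom. Letting go here.

Emit:
{"method": "servo_tool", "body": {
  "series": "1 0 0 0 0;-0.2 0 0 0 0;-0.2 0 0 0 0;-0.2 0 0 0 0;-0.2 0 0 0 0;-0.2 0 0 -1 0;-0.2 0 0 -3 0;-0.2 0 0 -5 0;-0.2 0 0 -7 0;-0.2 0 0 -9 0;-0.2 0 0 -10 0;-0.2 0 0 -10 -0.12;-0.2 0 0 -10 -0.24;-0.2 0 0 -10 -0.36;-0.2 0 0 -10 -0.48;-0.2 0 0 -10 -0.6;-0.2 0 0 -10 -0.72;-0.2 0 0 -10 -0.84;-0.2 0 0 -10 -0.96;-0.2 0 0 -10 -1.08"
}}

```text
time: 15.12
tool_pos: [0.62, 0.1497, 0.2234]
ee_rot: [-3.141, 0.0, 2.307]
wrist_force: [-0.4, 0.7, 0.2]
width: 0.0564
```

Emit:
{"method": "servo_tool", "body": {
  "series": "-0.2 0.5 -1 0 -0.12;-0.2 1 -2 0 -0.24;-0.2 2 -3 0 -0.36;-0.2 2.5 -4 0 -0.48;-0.2 3 -5 0 -0.6;-0.2 3 -6 0 -0.65;-0.2 3 -6 0 -0.65;-0.2 3 -6 0 -0.65"
}}

```text
time: 15.78
tool_pos: [0.5555, 0.1321, 0.2238]
ee_rot: [3.142, 0.001, 2.95]
wrist_force: [1.3, 0.4, -0.9]
width: 0.0563
```

```bash
python3 st.py; python3 -c "
from h import *
p,d=wrist(); save(cv2.resize(p[20:260,160:520],None,fx=2.2,fy=2.2,interpolation=cv2.INTER_CUBIC),'w7.png')"
```

```text
15.7833 [0.555 0.132 0.224] [3.142 0.001 2.95 ] Ftool [-1.184  0.62   0.924] T [ 0.081 -0.165  0.061] j6 -1.2446955587824018 tau6 -0.06062651518732309 0.05626530654483886
```

View pics/w7.png

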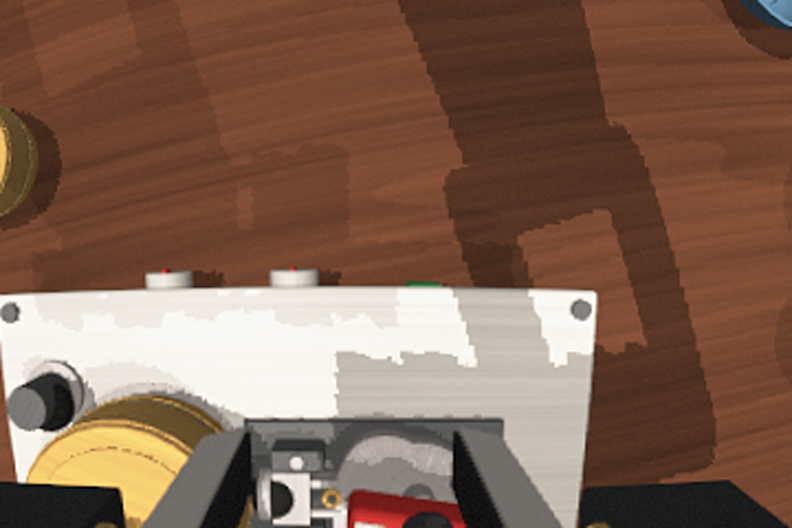

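The camera looks robotward, so this view cuts the clamp off. I'll shift outward for one last picture.

Emit:
{"method": "servo_tool", "body": {
  "series": "-0.2 -1 -0.5 -0.3 0;-0.2 -2.5 -1.2 -0.6 0;-0.2 -4.2 -2 -1 0;-0.2 -5.8 -3 -1 0;-0.2 -7 -3.7 -1 0;-0.2 -7.4 -4 -1 0;-0.2 -7.4 -4 -1 0;-0.2 -7.4 -4 -1 0"
}}

```text
time: 16.5
tool_pos: [0.6208, 0.079, 0.2331]
ee_rot: [3.142, -0.001, 2.951]
wrist_force: [0.9, 0.2, -0.4]
width: 0.0563
```

```bash
python3 st.py; python3 -c "
from h import *
p,d=wrist(); save(cv2.resize(p[70:270,215:475],None,fx=3,fy=3,interpolation=cv2.INTER_CUBIC),'w8.png')"
```

```text
16.5 [0.621 0.079 0.233] [ 3.142 -0.001  2.951] Ftool [-0.854  0.381  0.35 ] T [ 0.082 -0.184 -0.022] j6 -1.3444871246392014 tau6 -0.0052258446521591395 0.05632859313631247
```

Run:
```python
from h import *
np.set_printoptions(precision=4,suppress=True)
yv=np.array([.189,.982]);xv=np.array([.982,-.189]);c0=np.array([.6078,.0893])
def ana(name,p,lo,hi):
    hsv=cv2.cvtColor(p,cv2.COLOR_RGB2HSV)
    m=((hsv[...,0]>12)&(hsv[...,0]<28)&(hsv[...,1]>110)&(hsv[...,2]>90)).astype(np.uint8)
    n,l,s,c=cv2.connectedComponentsWithStats(m)
    for i in range(1,n):
        P=wray(*c[i],.108)[:2]-c0; q=(P@xv*1e3,P@yv*1e3)
        if s[i,4]>=4 and abs(q[0])<20 and -10<q[1]<50: print(name,'brass blob',c[i],s[i],'sifter xy',np.round(q,1))
    r=((p[...,0]>130)&(p[...,1]<70)&(p[...,2]<80)).astype(np.uint8)
    v,u=np.nonzero(r);Q=np.array([wray(a,b,.15)[:2] for a,b in zip(u,v)])-c0
    Q=np.c_[Q@xv,Q@yv];Q=Q[(abs(Q[:,0])<.05)&(abs(Q[:,1]-.062)<.05)]
    e=np.linalg.svd(Q-Q.mean(0))[2][0] if len(Q)>5 and len(Q)<9000 else None
    print(name,'red n',len(Q),Q.mean(0),'bar angle in sifter',np.arctan2(e[1],e[0])%np.pi)
    L=((hsv[...,0]>15)&(hsv[...,0]<32)&(hsv[...,1]>90)&(hsv[...,2]>60)).astype(np.uint8)
    n,l,s,c=cv2.connectedComponentsWithStats(L);
    for i in range(1,n):
        x,y,w,h,a=s[i]
        if a>1500:
            k=[wray(x,y+h/2,.152)[:2]-c0,wray(x+w,y+h/2,.152)[:2]-c0]
            print(name,'lid L/R y (sifter mm)',[round(t@yv*1e3,1) for t in k],s[i])
def load(f,x,y):
    q=cv2.cvtColor(cv2.imread('pics/'+f),cv2.COLOR_BGR2RGB)[::2,::2];p=np.zeros((400,640,3),np.uint8);p[60:300,190:560]=q;return p
p8=np.load('wrist.npz')['p'];w=dict(np.load('wpose.npz'))
ana('now',p8,0,0)
for f,t,e in(('w4.png',[.5973,.0260,.2262],2.9318),('w5.png',[.61766,.14949,.18418],2.9924)):
    np.savez('wpose.npz',R=Ro.from_euler('xyz',[np.pi,0,e]).as_matrix(),t=np.array(t)); ana(f,load(f,0,0),0,0)
np.savez('wpose.npz',**w)
```

```text
now brass blob [349.7321 172.1607] [346 168   9  10  56] sifter xy [ 0.6 23.1]
now red n 557 [-0.0004  0.0608] bar angle in sifter 1.3761558976459718
now lid L/R y (sifter mm) [np.float64(-268.8), np.float64(-193.9)] [  76    0   51   48 1784]
now lid L/R y (sifter mm) [np.float64(-169.6), np.float64(-105.6)] [ 146    8   61   58 2484]
now lid L/R y (sifter mm) [np.float64(-113.6), np.float64(-12.7)] [ 201  124  112  109 8479]
now lid L/R y (sifter mm) [np.float64(-123.1), np.float64(241.9)] [ 213  313  305   29 2157]
w4.png brass blob [414.9623 182.6038] [410 179  10   9  53] sifter xy [-1.5 33. ]
w4.png red n 384 [-0.0038  0.0597] bar angle in sifter 0.006214815928303228
w4.png lid L/R y (sifter mm) [np.float64(-112.4), np.float64(-13.8)] [ 262  136  116  113 9268]
w5.png brass blob [285.8902 202.7805] [281 198  11  11  82] sifter xy [ 3.7 32.9]
w5.png red n 822 [-0.0023  0.0633] bar angle in sifter 3.1212927431886186
w5.png lid L/R y (sifter mm) [np.float64(-35.6), np.float64(-0.6)] [ 190  145   44   98 3405]
```

The roller moved about 10 mm, from 33 to 23 (open 32.6, notch 21.1), and the bar turned 1.76 rad. The stack's shift is unclear between different views, so I'll go back to the earlier w4 pose for a like-for-like comparison.

Emit:
{"method": "servo_tool", "body": {
  "series": "-0.2 0.3 -1 0.2 0.02;-0.2 0.7 -2.5 0.4 0.02;-0.2 1 -4 0.6 0.02;-0.2 1.3 -5.3 0.7 0.02;-0.2 1.3 -5.65 0.7 0.02;-0.2 1.3 -5.65 0.7 0.02;-0.2 1.3 -5.65 0.7 0.02;-0.2 1.3 -5.65 0.7 0.02"
}}

```text
time: 17.22
tool_pos: [0.5974, 0.0263, 0.2267]
ee_rot: [3.141, 0.0, 2.932]
wrist_force: [-0.2, -0.4, 0.0]
width: 0.0561
```

```bash
python3 st.py
python3 - <<'E'
from h import *
np.set_printoptions(precision=2,suppress=True)
p9,d=wrist()
q=cv2.cvtColor(cv2.imread('pics/w4.png'),cv2.COLOR_BGR2RGB)[::2,::2];p4=np.zeros((400,640,3),np.uint8);p4[60:300,190:560]=q
def f(n,p):
    hsv=cv2.cvtColor(p,cv2.COLOR_RGB2HSV)
    L=((hsv[...,0]>12)&(hsv[...,0]<32)&(hsv[...,1]>100)&(hsv[...,2]>60)).astype(np.uint8)
    k,l,s,c=cv2.connectedComponentsWithStats(L)
    for i in range(1,k):
        x,y,w,h,a=s[i]
        if 200<x<450 and y>100 and y<250 and a>20: print(n,s[i],c[i])
    # dark round blobs: screws, knob, cap, post, shoe
    D=(hsv[...,2]<45).astype(np.uint8);D[215:]=0
    k,l,s,c=cv2.connectedComponentsWithStats(D)
    for i in range(1,k):
        if 30<s[i,4]<2500 and 190<c[i][0]<560 and c[i][1]>80: print(n,'dark',s[i],c[i])
    # deck corner: top-left & top-right of light deck in row
    g=cv2.cvtColor(p,cv2.COLOR_RGB2GRAY)
    for v in(110,125): 
        xs=np.nonzero((hsv[v,:,1]<45)&(hsv[v,:,2]>60))[0];xs=xs[(xs>200)&(xs<540)];print(n,'deck row',v,xs.min(),xs.max())
f('w4',p4);f('now',p9)
# image registration of the static deck strip (near edge, screws) w4->now
a=cv2.cvtColor(p4,cv2.COLOR_RGB2GRAY);b=cv2.cvtColor(p9,cv2.COLOR_RGB2GRAY)
def tm(n,x,y,w,h):
    r=cv2.matchTemplate(b[y-15:y+h+15,x-15:x+w+15],a[y:y+h,x:x+w],cv2.TM_CCOEFF_NORMED);m=cv2.minMaxLoc(r);print(n,'shift',m[3][0]-15,m[3][1]-15,round(m[1],3))
tm('screwL',236,92,18,18);tm('screwR',488,96,18,20);tm('post',250,125,35,35);tm('lidknob',302,190,36,36);tm('roller',408,176,15,15);tm('shoe',376,165,32,40)
E
```

```text
17.2167 [0.597 0.026 0.227] [3.141 0.    2.932] Ftool [ 0.065 -0.417 -0.02 ] T [ 0.051 -0.152 -0.023] j6 -1.4121264661501156 tau6 0.0005835609772475436 0.05606493811311469
w4 [ 263  136  115  113 9215] [319.33 191.22]
w4 [409 179  11   9  67] [414.12 182.51]
w4 dark [262 129  18  26 193] [272.72 143.93]
w4 dark [386 171  10  25 129] [390.1  183.07]
w4 dark [376 174   5  18  53] [377.89 181.94]
w4 dark [448 182  22  22 301] [458.98 193.77]
w4 dark [305 190  29  25 637] [319.1  203.23]
w4 deck row 110 237 503
w4 deck row 125 237 503
now [ 260  138  116  114 9274] [317.66 193.2 ]
now [400 181  11  10  68] [404.96 184.56]
now dark [262 130  18  26 196] [272.57 145.17]
now dark [381 178   9  18  96] [384.61 186.28]
now dark [449 183  21  23 328] [459.74 195.45]
now dark [302 192  31  23 591] [316.68 204.33]
now deck row 110 236 504
now deck row 125 237 504
screwL shift 0 1 0.906
screwR shift 1 1 0.942
post shift 0 2 0.976
lidknob shift -2 2 0.978
roller shift -10 2 0.888
shoe shift -6 2 0.484
```

Run:
```python
from h import *
yv=np.array([.189,.982]);xv=np.array([.982,-.189]);c0=np.array([.6078,.0893])
q=cv2.cvtColor(cv2.imread('pics/w4.png'),cv2.COLOR_BGR2RGB)[::2,::2];p4=np.zeros((400,640,3),np.uint8);p4[60:300,190:560]=q
p9=np.load('wrist.npz')['p']
a=p4;b=p9
def sub(n,x,y,w,h,z,guess=0):
    x0=x+guess
    A=cv2.resize(a[y:y+h,x:x+w],None,fx=8,fy=8,interpolation=cv2.INTER_CUBIC);B=cv2.resize(b[y-5:y+h+5,x0-5:x0+w+5],None,fx=8,fy=8,interpolation=cv2.INTER_CUBIC)
    m=cv2.minMaxLoc(cv2.matchTemplate(B,A,cv2.TM_CCOEFF_NORMED));du,dv=m[3][0]/8-5+guess,m[3][1]/8-5
    u,v=x+w/2,y+h/2;D=(wray(u+du,v+dv,z)-wray(u,v,z))[:2]*1e3
    print(n,round(du,2),round(dv,2),round(m[1],3),'mm x,y',np.round([D@xv,D@yv],2))
sub('screwL',234,90,22,20,.09);sub('screwR',486,94,22,22,.09);sub('post',250,125,35,35,.126);sub('cap',446,180,27,27,.155)
sub('lidknob',302,190,36,36,.19,-2);sub('roller',409,177,13,13,.108,-9);sub('slide',378,168,30,34,.11,-9);sub('slideblk',394,172,14,24,.112,-9)
hsv=cv2.cvtColor(p9,cv2.COLOR_RGB2HSV)
```

```text
screwL -0.38 1.38 0.984 mm x,y [ 1.41 -0.44]
screwR 0.75 1.38 0.99 mm x,y [1.49 1.07]
post -0.38 1.75 0.984 mm x,y [ 1.59 -0.41]
cap 4.62 1.62 0.559 mm x,y [1.61 4.95]
lidknob -2.25 2.38 0.988 mm x,y [ 1.77 -1.67]
roller -9.62 2.0 0.921 mm x,y [  1.92 -10.23]
slide -5.88 2.12 0.631 mm x,y [ 2.06 -5.98]
slideblk -7.0 2.0 0.689 mm x,y [ 1.91 -7.16]
```

The same-pose comparison agrees: the roller moved 10.2 mm, or 10.8 mm after correcting for camera drift. That puts it at about 21.8 ± 0.5 mm, which fits the notch (21.1) and not the land (18.6). The bar is still where I released it and the stack has been pushed towards the posts, so I'm handing in.

```bash
python3 -c "
from h import *
robot.close_job();print(robot.get_obs()['time'])"
```

```text
the job is handed in; nothing more can be done
the job is handed in; nothing more can be done
```

The brass stack stands in the nest, the clamp is locked as far as I could measure, and the job is handed in (no verdict comes back). I picked the largest of the three brass stacks by its knob and set it down gently, about 3 mm short of the posts. I then turned the red knob about 1.73 rad clockwise and let go once the moment had fallen from +0.23 to -0.19 Nm and begun to rise again.

**Last checks, made from the same wrist-camera pose before and after locking:**
- **Roller:** it moved about 10.8 mm, to y ≈ 21.8 ± 0.5 mm. That fits the notch (21.1 mm) and rules out the land (18.6 mm), but it is 0.7 mm off nominal.
- **Knob bar:** it sits about 1.76 rad from its start, so it did not run back after I let go.
- **Stack:** the shoe pushed it about 1.7 to 2 mm towards the posts. I had expected about 3 mm, so my placing estimate was 1 to 2 mm out, or the stack is not quite home.
- **Arm:** it was clear of everything, with wrist force near zero.

**Not confirmed:** a view from another place did not show the stack's shift clearly and put the roller at about 23 mm, so I rely on the same-pose comparison. My last picture was refused by the 12-picture limit, so the final state was checked only by image code. The shoe's force on the stack cannot be measured directly.

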